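Open a label printer to change its roll

ROBOT

A 7-joint arm with a two-finger parallel gripper is mounted at the origin on the work surface. World frame = base frame: x ahead of the robot, y to its left, z up, the work surface at z = 0. Lengths are in m, angles in rad, forces in N, time in s.
With the tool pointing down it reaches from about 0.425 to 0.825 m from the base axis. Payload 3.6 kg.
Tool frame: the origin (TCP) lies midway between the tips of the shut fingers; the grasp point (between the pads) lies 19 mm behind it; z points along the fingers, y is the direction in which the jaws open and shut (so a half turn about z gives the same grasp; the last joint's range is limited). The gripper opens to 85 mm and grips with 20 to 120 N. Pads are 22 mm wide; open, the fingers measure 114 mm over their backs; the gripper's body (76 mm by 85 mm) begins 54 mm behind the grasp point. The pads swing forward as they close: fully open they stand 13 mm farther back than shut.
Start: joints at [-1.256, 0.615, -0.013, 1.423, 0.008, 1.103, -0.04], TCP at [0.218, 0.612, 0.205] pointing down, gripper open.
Joint ranges: [-3.12, 3.12], [-0.3, 2.06], [-1.34, 1.32], [0.26, 2.42], [-1.36, 4.5], [0.01, 1.98], [-2.84, 2.84]. Speed limits (rad/s): [2.79, 2.79, 3.14, 3.14, 3.14, 3.14, 3.14].

INTERFACE

Orientations are given as [roll, pitch, yaw] about the fixed x, y, z axes, in that order (R = Rz(yaw) Ry(pitch) Rx(roll)).
In Python, from rig import env, viewer gives the robot as it stands.
- The arm moves only by the tool servo_tool, never from a script. Its arguments are lists of equal length, an entry for each row: "delta_pos": the shift along the tool's x, y, z in m, a list of three; "yaw": the turn about the tool's z in degrees; "hand": the closure, from 0 (fully open) to 1 (shut). A call has 1 to 10 rows; each row shifts and turns the commanded pose from where the row before left it, along the tool's axes as they then stand; what a row does not reach is not made up. A row lasts 1/12 s, in which the tool goes at most 41.7 mm and 7.16 degrees, less where a joint would pass 70% of its speed; a pose out of reach is approached as far as the arm can. A call is refused whole if a number of a shift passes 0.0417 or a number of a turn 7.16, either way. A call with a gripper value outside its range is refused whole. The fingers move at their own pace and stop on an object; "force" is the grip in N (left out, the last holds). Time passes only in rows, so rows that do not move let the fingers close. It gives the time, the measured TCP pose, the force and the opening at its end, in the units of the state.
- env.get_obs(): the state, without advancing time (a new reading comes with each control period).
- viewer.capture(name): name is "side" or "top"; returns a dict with "color" (480x640x3 uint8, red, green, blue), "z_map" (480x640 float32, m along the optical axis (not along the pixel's ray), 0 where there is no reading), "K" (3x3 intrinsics, pixels), "dist" ([k1, k2, p1, p2, k3] as OpenCV has them; the pictures are not rectified), "position" and "attitude" of the camera in the world. Camera axes: x right, y up, looking along -z (the intrinsics and any distortion apply to the point x, -y, -z); pixel columns grow to the right and rows downward; lengths in m; the calibration is good to about 2 mm. A picture is of the moment at which its call begins.
- env.hand_in(): hands the job in, once; it reports no verdict.
Trained networks look in a picture, given as the dict that the camera call returned (one of the last four; its "shot" number tells which), for a name from the list of things; names that differ only in an ending like _2 or _b are one class to them, and where a whole thing is asked for, a point or a joint stands for the part that bears it (a point fixed in the world has none). Each returns a list of dicts, best first, with "confidence" (0 to 1); they miss things now and then, are a little off and sometimes report something else, mostly with a low value. They report only what shows in the picture. A call takes as long as a camera call.
- viewer.search_frame(name, picture): "bbox" ([left, top, right, bottom] in pixels, round what is visible of it).
The state is a dict: "time_s": time; "joint_positions": joint angles; "qd": joint speeds; "tau": joint torques, N m; "position": TCP position; "tool_rot": TCP orientation; "wrist_force": force on the tool from outside, world axes, zero at the start; "moment": the same for the moment, N m; "width": opening from 0.0 (shut) to 1.0 (fully open).
Only numpy, scipy, OpenCV 4.12 (cv2) and the standard library are available. Lean on these libraries where they do the work, as an engineer would, in place of code of your own. Each camera call takes 0.05 s, during which the arm holds its last target.

TASK

The label roll has to be changed, so open the cover of the label printer: press the wide ribbed release key on its front deck until the cover pops up, then put a fingertip under the tab at the cover's front edge and swing the cover up and back past its balance point, so that it lies open against its stop by its own weight. Use only the fingertips: do not pinch or force the cover, and leave the small round feed button unpressed. Do not lift or shift the printer, and leave the things around it where they stand.

Things in the scene. Friction and masses are not known exactly. Their poses are not given: they have to be found in the camera images.
- printer: desktop label printer, light body, dark grey cover, 237 mm deep (x), 178 wide (y), 147 tall when shut, 2.4 kg, loose on rubber feet. Origin on the counter, mid-width, 122 mm behind its front face and 115 ahead of its rear. x points from its front, which faces the robot up to 25 degrees askew, to its rear, y to its left as the robot sees it, z up. 'Printer (x, y, z)' below means mm in these axes
- deck_mid (a point): middle of the printer's low front deck, at printer (-93, 0, 88): a level step from x -122 to -58 with the release key on the right and the feed button on the left. Behind it, under the tab, a wall (front face x -64, top z 112) bounds the roll bay that the cover closes, so a finger has 32 mm between deck and tab when shut
- cover (a joint): cover angle, rad: 0 shut and latched (cannot be raised); about 0.14 once the release key has let it pop up on a spring pin; 1.92 fully back on its stop. The 0.24 kg cover turns up and back about a hinge line across the printer's rear. It balances at about 1.45: let go below that it drops back to 0.14, beyond that it falls open and stays
- cover_hinge (a point): middle of the cover's hinge line, at printer (80, 0, 126); the line runs along the printer's y axis
- cover_tab (a point): middle of the underside of the finger tab at the cover's front edge, 150 mm ahead of the hinge line; it turns with the cover: shut at printer (-70, 0, 120), about 20 mm higher when popped up. The tab is a plate 44 mm wide (y), 5 thick, its front edge 157 mm from the hinge line, 10 mm beyond the cover's lip. Inside the hollow cover a roller, 15 mm thick, runs across 126 mm from the hinge line
- release_key (a joint): angle of the release key, rad: 0 at rest, 0.14 fully pressed; the latch lets go at about two thirds of that. A spring rocker that tips down towards the robot
- release_key_top (a point): middle of the upper face of the release key: a wide black ribbed pad, 38 mm (x) by 44 (y), on the right of the front deck, at printer (-93, -45, 98), 10 mm above the deck. Pressed down at its middle it sinks 6.5 mm, taking about 2 N at first and 5 N when fully down, and springs back; then comes a hard stop
- feed_button (a joint): travel of the paper feed button, m: 0 at rest, 0.004 fully pressed; not to be pressed in this job
- feed_button_top (a point): top of the paper feed button: small, round, black, 18 mm across, on the left of the front deck, at printer (-93, 56, 94)
- spare_roll: a spare roll of blank labels standing on end, white, 80 mm across and 102 mm tall, stands close beside the printer; bystander; origin under its centre
- glue_stick: an upright white and grey glue stick, 31 mm across and 100 mm tall, close beside the printer; bystander; origin under its centre
- stamp: a wooden hand stamp standing on its 62 x 28 mm foot, 76 mm tall, close beside the printer; bystander; origin under its centre
- note_block: a cream block of note paper, 76 x 76 x 34 mm, in front of the printer and to the left; bystander; origin under its centre
- stapler: a grey and black desk stapler, 150 x 36 mm and about 55 mm tall, in front of the printer and to the right; bystander; origin under its centre
- tape_dispenser: a black desk tape dispenser, 150 x 60 mm and 92 mm tall, at the left of the counter; bystander; origin under its centre
- notebooks: a stack of cream notebooks, 152 x 214 x 56 mm, at the right of the counter; bystander; origin under its centre

How it is judged:
On the way, in this order (a step that is already met when the one before it is completed fails the run):
1. the release key has been pressed (value of joint release_key above 0.06 rad).
2. the cover has been swung past its balance point to lie open (value of joint cover above 1.8 rad), for 0.2 s.
At the end, for the whole second after the job is handed in: The cover lies still, open by more than 1.8 rad, held by its own weight; the release key and the feed button are up; the printer stands flat within 25 mm of where it stood, and every other thing is upright and within 30 mm of where it stood (value of joint cover above 1.8 rad and velocity of joint cover between -0.1 and 0.1 rad/s and value of joint release_key below 0.03 rad and value of joint feed_button below 0.0015 m and distance of printer from where it was at the start of the episode below 0.025 m and angle between printer's own z axis and vertical below 0.05 rad and distance of each of spare_roll, glue_stick, stamp, note_block, stapler, tape_dispenser, notebooks from where it was at the start of the episode below 0.03 m and angle between each of spare_roll, glue_stick, stamp's own z axis and vertical below 0.35 rad); the robot touches nothing.
It fails at once if the feed button was pressed (value of joint feed_button above 0.0025 m).
It fails at once if the cover was pinched or forced (more than 20 N between fingers and cover) (contact force between the fingers and cover above 20 N).
It fails at once if the printer was shifted by 25 mm, lifted or tipped (distance of printer from where it was at the start of the episode above 0.025 m or angle between printer's own z axis and vertical above 0.12 rad).
It fails at once if something standing around the printer was moved by 30 mm, lifted or knocked over (distance of any of spare_roll, glue_stick, stamp, note_block, stapler, tape_dispenser, notebooks from where it was at the start of the episode above 0.03 m or angle between any of spare_roll, glue_stick, stamp's own z axis and vertical above 0.35 rad).
It also fails if it takes over 45 s, if anything falls off the work surface, if the arm or the gripper's body presses on something with over 40 N, if the wrist force passes 120 N, or if a joint passes its speed limit or range.

## Working session

There is one attempt and no reset: what is moved stays moved. The work goes in short steps, Python scripts to look and compute and a tool call to move; the robot and the scene stay as the last step left them, time stands still between calls to the robot, and variables do not carry over. Pictures are saved under pics/ and viewed, and the job is handed in when it is done.

Besides the shell and the picture viewer there is one more tool, called after "Request:" as name(argument=value, ...), one argument or row to a line, values as JSON. servo_tool: Moves the arm, as the interface text tells. Its arguments: {"type":"object","properties":{"delta_pos":{"type":"array"},"yaw":{"type":"array"},"hand":{"type":"array"},"force":{"type":"number"}},"required":["delta_pos","yaw","hand"]}

```bash
ls; mkdir -p pics
cat > h.py <<'E'
import numpy as np, cv2
from scipy.spatial.transform import Rotation as R
def att(p):
    a=np.array(p["attitude"],float)
    return a if a.shape==(3,3) else (R.from_quat(a).as_matrix() if a.size==4 else R.from_euler('xyz',a).as_matrix())
def save(p,n): cv2.imwrite('pics/'+n,p["color"][:,:,::-1])
def cloud(p):
    h,w=p["z_map"].shape
    u,v=np.meshgrid(np.arange(w),np.arange(h))
    q=cv2.undistortPoints(np.stack([u,v],-1).reshape(-1,1,2).astype(np.float32),np.array(p["K"],float),np.array(p["dist"],float)).reshape(h,w,2)
    z=p["z_map"]
    c=np.stack([q[...,0]*z,-q[...,1]*z,-z],-1)
    W=c@att(p).T+np.array(p["position"]); W[z==0]=np.nan
    return W
def proj(p,P):
    c=(np.atleast_2d(P)-np.array(p["position"]))@att(p); c=c*[1,-1,-1]
    return cv2.projectPoints(c.reshape(-1,1,3),np.zeros(3),np.zeros(3),np.array(p["K"],float),np.array(p["dist"],float))[0].reshape(-1,2)
E
python3 - <<'E'
from rig import env,viewer
from h import *
print(env.get_obs())
for n in("side","top"):
    p=viewer.capture(n); save(p,n+'0.png'); print(n,p["position"],p["attitude"],p["K"],p["dist"])
    for t in("printer","release_key","feed_button","cover_tab","spare_roll","glue_stick","stamp","stapler","note_block"):
        print(t,[(d["bbox"],round(d["confidence"],2)) for d in viewer.search_frame(t,p)[:2]])
    import pickle; pickle.dump(p,open(n+'0.pkl','wb'))
E
```

```text
pics
{'time_s': 0.0, 'joint_positions': array([-1.25550444,  0.6159393 , -0.01263163,  1.42494961,  0.00811052,
        1.10339004, -0.04041368]), 'qd': array([-5.24077364e-05,  7.76664739e-04, -1.61925632e-03,  1.95178994e-04,
        2.85682834e-04, -7.90417255e-04,  9.11641127e-04]), 'tau': array([ 5.39805151e-04, -4.69206369e+01,  2.59470893e-01, -1.71031451e+01,
        1.00373544e-02,  9.80931858e-03,  2.67655849e-06]), 'position': array([0.21756539, 0.61159943, 0.20370836]), 'tool_rot': array([-3.13895696e+00,  3.99539521e-05,  2.79987124e+00]), 'wrist_force': array([0.26292015, 0.09317281, 0.46765221]), 'moment': array([ 0.00921618,  0.00065539, -0.04772336]), 'width': 0.997348886251737}
side [-0.21399254 -0.78697308  0.8408218 ] [ 0.9564926  -0.00843904 -0.77698058] [[513.30601129   0.         313.81274433]
 [  0.         513.30601129 247.31357972]
 [  0.           0.           1.        ]] [-0.10895  0.       0.       0.       0.     ]
printer [([249.0, 173.9, 356.6, 271.0], 0.89), ([181.9, 169.3, 229.0, 207.3], 0.68)]
release_key [([278.8, 221.9, 297.7, 238.5], 0.49)]
feed
[... 574 characters left out ...]
      ]] [-0.06781886  0.          0.          0.          0.        ]
printer [([229.2, 160.7, 308.2, 257.4], 0.79)]
release_key [([279.8, 231.6, 293.7, 252.1], 0.58), ([179.0, 239.6, 220.2, 274.5], 0.29)]
feed_button [([243.8, 239.5, 250.7, 242.3], 0.42)]
cover_tab [([230.2, 166.1, 306.3, 231.2], 0.88), ([289.5, 265.3, 341.6, 312.1], 0.74)]
spare_roll [([178.9, 240.3, 222.7, 276.5], 0.68), ([230.5, 158.4, 307.9, 260.1], 0.35)]
glue_stick [([195.7, 187.0, 214.9, 207.6], 0.77), ([290.0, 264.9, 340.3, 306.9], 0.61)]
stamp [([329.5, 207.0, 342.0, 231.6], 0.84), ([230.2, 160.7, 309.4, 260.2], 0.31)]
stapler [([293.7, 267.5, 341.3, 310.5], 0.63)]
note_block [([225.4, 275.3, 259.1, 309.5], 0.75)]
```

Run:
```python
import pickle
from h import *
for n in("side","top"):
    p=pickle.load(open(n+'0.pkl','rb')); W=cloud(p); z=W[...,2]
    print(n,np.nanpercentile(z,[1,10,30,50,70,90,99]))
    x0,y0,x1,y1=(225,155,312,265) if n=="top" else (245,165,360,275)
    S=W[y0:y1,x0:x1].reshape(-1,3); S=S[~np.isnan(S[:,2])]
    h,e=np.histogram(S[:,2],bins=np.arange(0,.2,.004)); print([(round(a,3),b) for a,b in zip(e,h) if b>15])
    for lo,hi in((.135,.155),(.08,.095),(.08,.16)):
        m=(S[:,2]>lo)&(S[:,2]<hi); r=cv2.minAreaRect((S[m,:2]*1000).astype(np.float32)); print(lo,hi,m.sum(),r,cv2.boxPoints(r).round().tolist())
    im=p["color"][:,:,::-1]; cv2.imwrite(f'pics/{n}_z.png',cv2.resize(im[140:330,170:390],None,fx=3.6,fy=3.1,interpolation=cv2.INTER_CUBIC))
```

```text
side [-4.30432733e-01 -1.09979002e-01 -2.09145572e-03  4.36897586e-04
  9.21069022e-02  3.43871855e-01  6.12722329e-01]
[(np.float64(0.0), np.int64(536)), (np.float64(0.004), np.int64(116)), (np.float64(0.008), np.int64(171)), (np.float64(0.012), np.int64(191)), (np.float64(0.016), np.int64(226)), (np.float64(0.02), np.int64(197)), (np.float64(0.024), np.int64(182)), (np.float64(0.028), np.int64(258)), (np.float64(0.032), np.int64(257)), (np.float64(0.036), np.int64(315)), (np.float64(0.04), np.int64(632)), (np.float64(0.044), np.int64(242)), (np.float64(0.048), np.int64(225)), (np.float64(0.052), np.int64(196)), (np.float64(0.056), np.int64(129)), (np.float64(0.06), np.int64(170)), (np.float64(0.064), np.int64(372)), (np.float64(0.068), np.int64(390)), (np.float64(0.072), np.int64(166)), (np.float64(0.076), np.int64(161)), (np.float64(0.08), np.int64(236)), (np.float64(0.084), np.int64(603)), (np.float64(0.088), np.int64(303)), (np.float64(0.092), np.int64(258)), (np.float64(0.096), np.int64(275)), (np.float64(0.1), np.int64(180)), (np.float64(0.104), np.int64(141)), (np.float64(0.1
[... 2016 characters left out ...]
t64(166)), (np.float64(0.14), np.int64(311)), (np.float64(0.144), np.int64(2025)), (np.float64(0.148), np.int64(1681)), (np.float64(0.152), np.int64(88))]
0.135 0.155 4319 ((641.5269165039062, 107.9687728881836), (148.59500122070312, 178.4542694091797), 0.33528271317481995) [[567.0, 197.0], [568.0, 18.0], [716.0, 19.0], [715.0, 198.0]]
0.08 0.095 1389 ((602.66162109375, 107.96707916259766), (192.08596801757812, 178.4990997314453), 0.22644270956516266) [[506.0, 197.0], [507.0, 18.0], [699.0, 19.0], [698.0, 198.0]]
0.08 0.16 7057 ((625.8156127929688, 107.96342468261719), (238.38697814941406, 178.70358276367188), 0.2327573299407959) [[506.0, 197.0], [507.0, 18.0], [745.0, 19.0], [745.0, 198.0]]
```

View pics/top0.png

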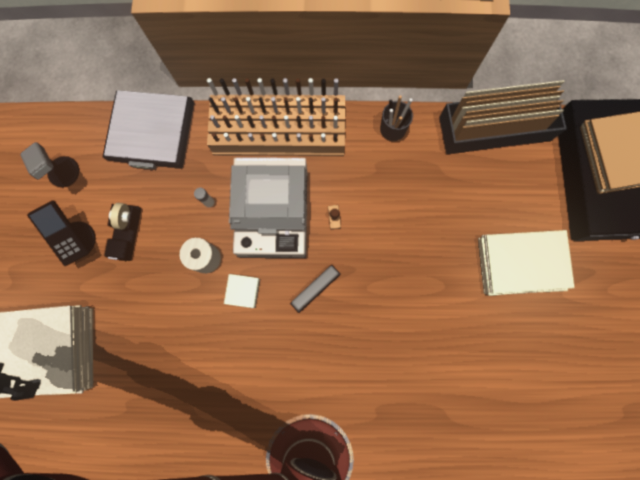

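View pics/side0.png

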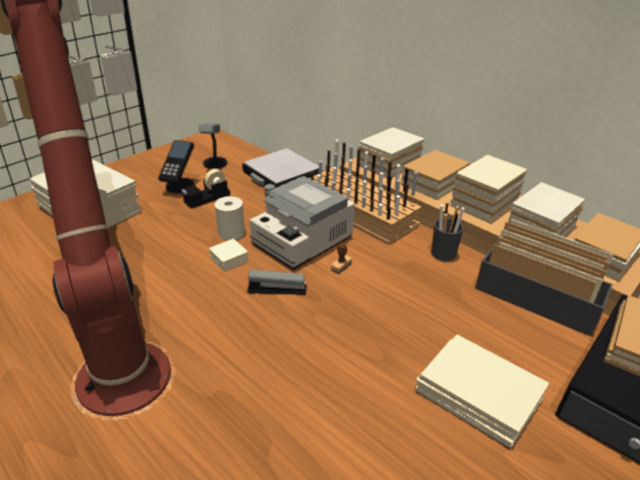

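Run:
```python
import pickle
from h import *
T=np.array([.6285,.108,0])
pts={'key':(-93,-45,98),'feed':(-93,56,94),'tabtopfront':(-77,0,125),'hinge':(80,0,126),'fl':(-122,89,88),'fr':(-122,-89,88)}
bb={'side':{'key':(278.8,221.9,297.7,238.5)},'top':{'key':(279.8,231.6,293.7,252.1),'feed':(243.8,239.5,250.7,242.3)}}
for n in("side","top"):
    p=pickle.load(open(n+'0.pkl','rb')); W=cloud(p); im=p["color"][:,:,::-1].copy()
    for k,b in bb[n].items():
        c=W[int(b[1])+4:int(b[3])-3,int(b[0])+3:int(b[2])-2].reshape(-1,3) if k=='key' else W[238:246,242:250].reshape(-1,3)
        print(n,k,np.nanmedian(c,0))
    s=5; x0,y0=(225,150) if n=='top' else (240,165)
    z=cv2.resize(im[y0:y0+115,x0:x0+125],None,fx=s,fy=s,interpolation=cv2.INTER_CUBIC)
    for k,v in pts.items():
        u=proj(p,T+np.array(v)/1000)[0]; print(n,k,u.round(1)); cv2.circle(z,tuple(((u-[x0,y0]+.5)*s).astype(int)),4,(0,0,255),1)
    cv2.imwrite(f'pics/{n}_zz.png',z)
```

```text
side key [0.53936182 0.06902755 0.09560514]
side key [288.1 230. ]
side feed [263.5 216.7]
side tabtopfront [281.  212.6]
side hinge [322.3 192.5]
side fl [247.9 217.9]
side fr [291.3 244.3]
top key [0.53616793 0.06233394 0.09897176]
top feed [0.53542837 0.16188977 0.0938475 ]
top key [285.8 241.9]
top feed [245.  241.6]
top tabtopfront [266.3 233.3]
top hinge [268.4 170.3]
top fl [231.7 253.4]
top fr [303.7 254.4]
```

View pics/top_zz.png

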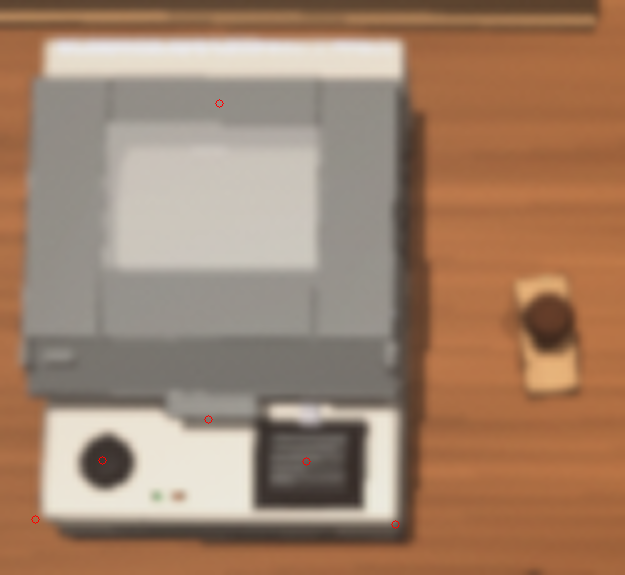

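View pics/side_zz.png

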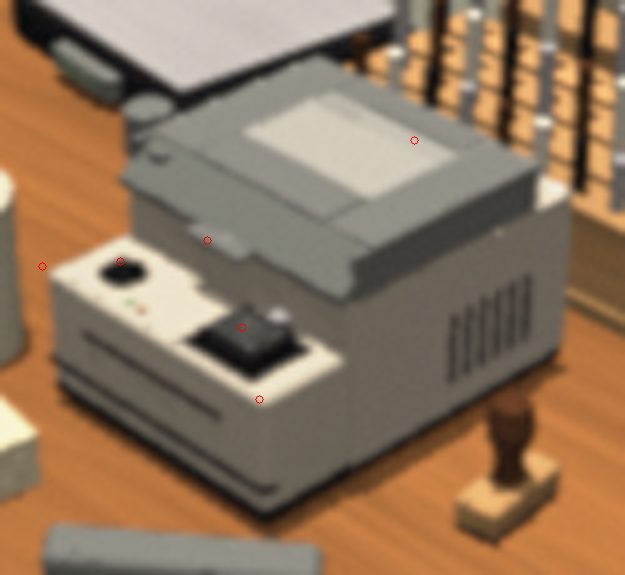

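Request:
servo_tool(
  delta_pos=[
    [0,0,0],
    [0,0,0],
    [0,0,0],
    [-0.0155,-0.0274,0],
    [-0.0155,-0.0274,0],
    [-0.0155,-0.0274,0],
    [-0.0155,-0.0274,0],
    [-0.0155,-0.0274,0],
    [-0.0155,-0.0274,0],
    [-0.0155,-0.0274,0],
  ],
  yaw=[-6.5,-6.5,-6.5,0,0,0,0,0,0,0],
  hand=[1,1,1,1,1,1,1,1,1,1],
)

```text
time_s: 1.83
position: [0.3267, 0.4191, 0.2051]
tool_rot: [3.141, 0.0, 3.14]
wrist_force: [0.7, 0.3, 0.5]
width: -0.002
```

Both views put the printer at about (0.6285, 0.1065), with yaw close to 0. The key measures (0.536, 0.062, 0.098), which matches the text. In the enlarged top picture the key sits at (306, 460), the feed button at (107, 460) and the tab at (208, 405).

Request:
servo_tool(
  delta_pos=[
    [-0.0195,-0.0345,0],
    [-0.0195,-0.0345,0],
    [-0.0195,-0.0345,0],
    [-0.0195,-0.0345,0],
    [-0.0195,-0.0345,0],
    [-0.0195,-0.0345,0],
    [-0.0195,-0.0345,0],
    [-0.0195,-0.0345,0],
    [-0.0195,-0.0345,0],
    [-0.0195,-0.0345,0],
  ],
  yaw=[0,0,0,0,0,0,0,0,0,0],
  hand=[1,1,1,1,1,1,1,1,1,1],
)

```text
time_s: 2.67
position: [0.5214, 0.0733, 0.2053]
tool_rot: [3.141, 0.001, 3.14]
wrist_force: [1.0, 1.0, 1.2]
width: -0.004
```

Request:
servo_tool(
  delta_pos=[
    [-0.005,-0.0126,0.02],
    [0,0,0.02],
    [0,0,0.02],
    [0,0,0.01],
    [0,0,0.01],
    [0,0,0],
  ],
  yaw=[0,0,0,0,0,0],
  hand=[1,1,1,1,1,1],
)

```text
time_s: 3.17
position: [0.5245, 0.0628, 0.1234]
tool_rot: [-3.141, -0.003, 3.141]
wrist_force: [-0.8, 0.3, -0.4]
width: 0.0
```

Run:
```python
from rig import env,viewer
from h import *
o=env.get_obs(); print(o["position"],o["wrist_force"])
for n in("side","top"):
    p=viewer.capture(n); im=p["color"][:,:,::-1]
    c=im[60:300,200:400] if n=='side' else im[130:290,200:360]
    cv2.imwrite(f'pics/{n}1.png',cv2.resize(c,None,fx=2.5 if n=='side' else 3.7,fy=2.5 if n=='side' else 3.7,interpolation=cv2.INTER_CUBIC))
    print(n,proj(p,o["position"]))
```

```text
[0.52445299 0.06275849 0.12341875] [-0.75934007  0.29032476 -0.43311781]
side [[284.80270338 223.45990526]]
top [[284.8227035  244.79181461]]
```

View pics/side1.png

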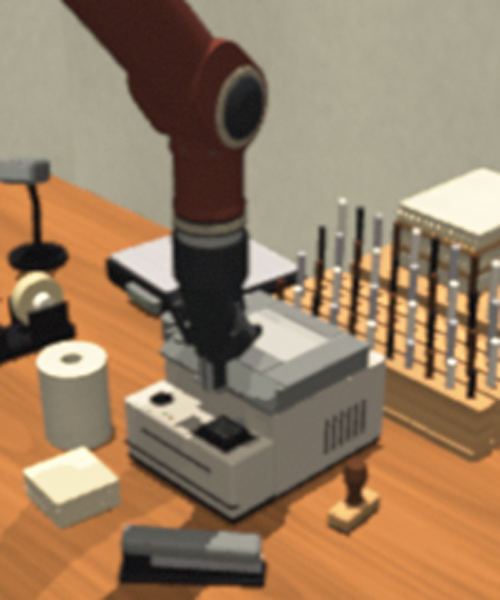

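View pics/top1.png

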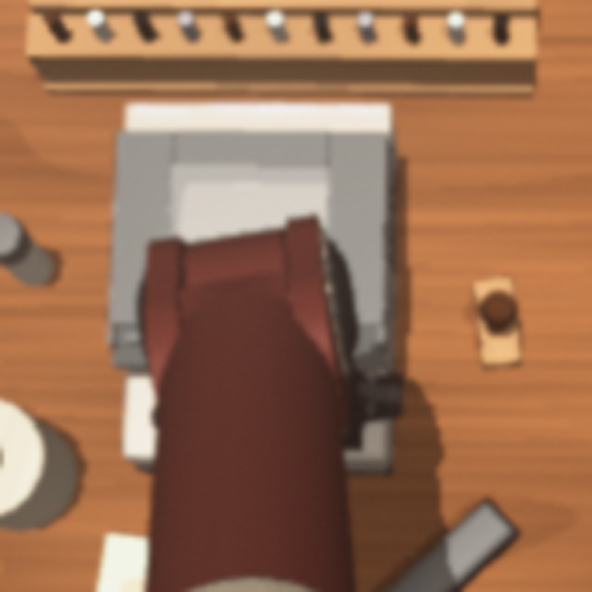

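The side view shows the shut fingers above the key, with tips near (213, 385) and the key at (225, 430). Nothing else is in the way, so I press now.

Request:
servo_tool(
  delta_pos=[
    [0,0,0.012],
    [0,0,0.01],
    [0,0,0.005],
    [0,0,0.003],
    [0,0,0.002],
    [0,0,0],
  ],
  yaw=[0,0,0,0,0,0],
  hand=[1,1,1,1,1,1],
)

```text
time_s: 3.77
position: [0.5255, 0.0626, 0.0928]
tool_rot: [-3.142, -0.0, 3.14]
wrist_force: [0.9, 0.7, -1.2]
width: -0.0
```

Request:
servo_tool(
  delta_pos=[
    [0,0,0.002],
    [0,0,0],
  ],
  yaw=[0,0],
  hand=[1,1],
)

```text
time_s: 3.93
position: [0.5257, 0.0625, 0.091]
tool_rot: [-3.142, 0.0, 3.14]
wrist_force: [0.7, 0.5, -0.3]
width: 0.002
```

Request:
servo_tool(
  delta_pos=[
    [0,0,0.002],
    [0,0,0],
  ],
  yaw=[0,0],
  hand=[1,1],
)

```text
time_s: 4.1
position: [0.5255, 0.0625, 0.0888]
tool_rot: [-3.142, -0.0, 3.14]
wrist_force: [0.1, 0.3, 0.2]
width: 0.004
```

Run:
```python
from rig import env,viewer
from h import *
o=env.get_obs(); print(o["position"],o["wrist_force"])
p=viewer.capture("side"); im=p["color"][:,:,::-1]
cv2.imwrite(f'pics/side2.png',cv2.resize(im[150:280,230:370],None,fx=4.5,fy=4.5,interpolation=cv2.INTER_CUBIC))
```

```text
[0.5254853  0.06252202 0.08879893] [0.0672527  0.30207703 0.17151098]
```

View pics/side2.png

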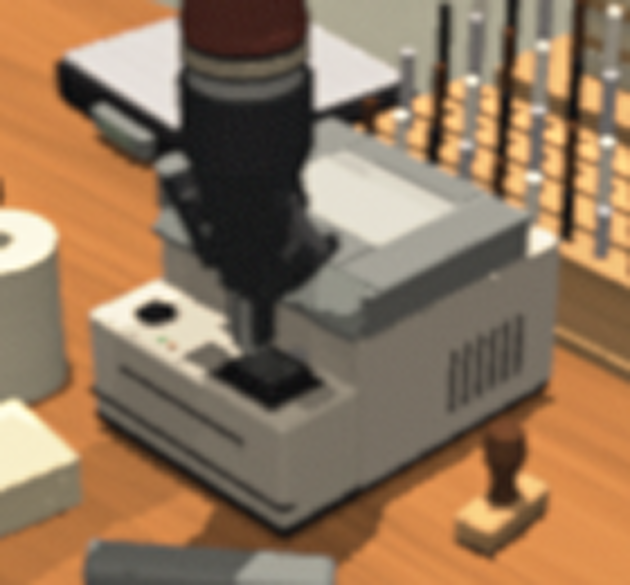

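Run:
```python
from rig import env,viewer
from h import *
o=env.get_obs(); print(o["position"],o["wrist_force"])
p=viewer.capture("side"); im=p["color"][:,:,::-1].copy()
W=cloud(p)
s=8;x0,y0=255,190
z=cv2.resize(im[y0:y0+70,x0:x0+80],None,fx=s,fy=s,interpolation=cv2.INTER_CUBIC)
for q,c in((o["position"],(0,0,255)),(o["position"]+[0,0,.03],(0,255,0)),(np.array([.5355,.0615,.098]),(255,0,0))):
    u=proj(p,q)[0]; print(u); cv2.circle(z,tuple(((u-[x0,y0]+.5)*s).astype(int)),4,c,2)
cv2.imwrite(f'pics/side3.png',z)
for v in range(212,236,2): print(v,[tuple((W[v,u]*1000).round().astype(int)) for u in range(280,296,3)])
```

```text
[0.52548718 0.06252131 0.08883608] [ 0.2140511  -0.05532659 -0.06501205]
[285.46733891 234.42282144]
[285.20160222 224.83329328]
[288.47613139 230.22280986]
212 [(np.int64(514), np.int64(68), np.int64(161)), (np.int64(516), np.int64(59), np.int64(163)), (np.int64(516), np.int64(47), np.int64(169)), (np.int64(515), np.int64(34), np.int64(175)), (np.int64(513), np.int64(22), np.int64(181)), (np.int64(515), np.int64(12), np.int64(184))]
214 [(np.int64(512), np.int64(66), np.int64(156)), (np.int64(513), np.int64(56), np.int64(160)), (np.int64(517), np.int64(49), np.int64(162)), (np.int64(516), np.int64(36), np.int64(168)), (np.int64(514), np.int64(23), np.int64(174)), (np.int64(533), np.int64(32), np.int64(162))]
216 [(np.int64(520), np.int64(75), np.int64(143)), (np.int64(515), np.int64(58), np.int64(153)), (np.int64(517), np.int64(49), np.int64(156)), (np.int64(513), np.int64(33), np.int64(164)), (np.int64(560), np.int64(74), np.int64(126)), (np.int64(568), np.int64(71), np.int64(124))]
218 [(np.int64(518), np.int64(74), np.int64(138)), (np.int64(515), np.int64(58), np.int64(146)), (np
[... 1703 characters left out ...]
 np.int64(98)), (np.int64(539), np.int64(63), np.int64(97)), (np.int64(545), np.int64(58), np.int64(96)), (np.int64(550), np.int64(51), np.int64(97))]
232 [(np.int64(518), np.int64(75), np.int64(94)), (np.int64(521), np.int64(67), np.int64(97)), (np.int64(525), np.int64(59), np.int64(98)), (np.int64(533), np.int64(57), np.int64(96)), (np.int64(539), np.int64(51), np.int64(96)), (np.int64(544), np.int64(46), np.int64(96))]
234 [(np.int64(519), np.int64(77), np.int64(86)), (np.int64(517), np.int64(62), np.int64(95)), (np.int64(520), np.int64(54), np.int64(97)), (np.int64(524), np.int64(46), np.int64(99)), (np.int64(529), np.int64(41), np.int64(99)), (np.int64(539), np.int64(40), np.int64(95))]
```

View pics/side3.png

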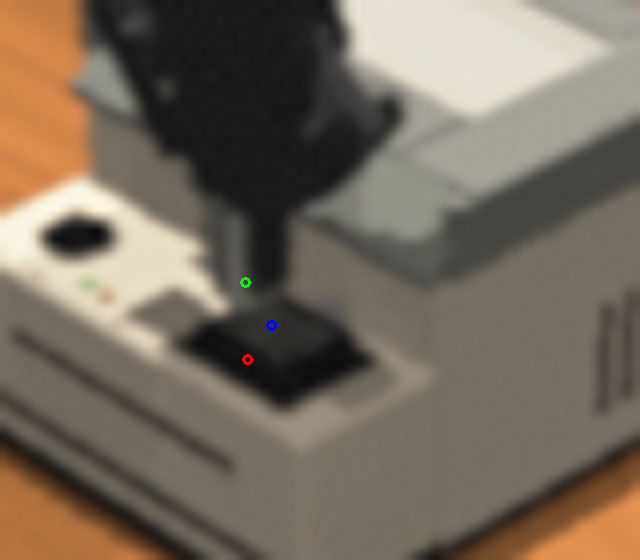

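The picture disagrees with the state. The fingertips at about (250, 300) in the enlargement (real pixel (286, 228), depth gives z≈0.11) still hover about 10–15 mm above the key. The reported TCP is z 0.089, and there is no contact force. I will go on down in small steps and watch the force.

Request:
servo_tool(
  delta_pos=[
    [0,0,0.003],
    [0,0,0.003],
    [0,0,0.002],
    [0,0,0],
  ],
  yaw=[0,0,0,0],
  hand=[1,1,1,1],
)

```text
time_s: 4.53
position: [0.5251, 0.0625, 0.0803]
tool_rot: [-3.141, -0.001, 3.14]
wrist_force: [-0.3, 0.3, 0.2]
width: 0.001
```

Request:
servo_tool(
  delta_pos=[
    [0,0,0.002],
    [0,0,0.002],
    [0,0,0],
  ],
  yaw=[0,0,0],
  hand=[1,1,1],
)

```text
time_s: 4.78
position: [0.5253, 0.0625, 0.0765]
tool_rot: [-3.141, -0.001, 3.14]
wrist_force: [-0.6, -0.2, 0.3]
width: 0.0
```

```bash
cat > look.py <<'E'
import sys
from rig import env,viewer
from h import *
tag=sys.argv[1]
o=env.get_obs(); print(o["time_s"],o["position"].round(4),o["wrist_force"].round(2),o["tau"].round(2))
p=viewer.capture("side"); im=p["color"][:,:,::-1].copy()
x0,y0,w,h=[int(a) for a in sys.argv[2:6]] if len(sys.argv)>2 else (245,180,110,90)
s=min(780/w,580/h)
z=cv2.resize(im[y0:y0+h,x0:x0+w],None,fx=s,fy=s,interpolation=cv2.INTER_CUBIC)
u=proj(p,o["position"])[0]; cv2.circle(z,tuple(((u-[x0,y0]+.5)*s).astype(int)),4,(0,0,255),2)
cv2.imwrite(f'pics/side_{tag}.png',z)
import pickle; pickle.dump(p,open(f'side_{tag}.pkl','wb'))
E
python3 look.py a
```

```text
4.7833 [0.5253 0.0625 0.0765] [-0.59 -0.24  0.29] [ 0.000e+00 -4.044e+01  2.000e-01 -1.138e+01  1.000e-02 -4.000e-02
 -0.000e+00]
```

View pics/side_a.png

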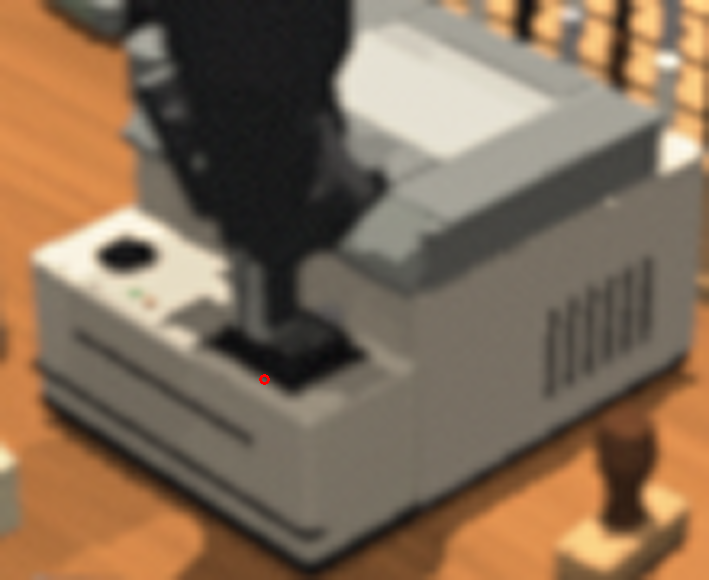

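Request:
servo_tool(
  delta_pos=[
    [-0.004,-0.004,0.001],
    [0,0,0.002],
    [0,0,0.001],
    [0,0,0],
  ],
  yaw=[0,0,0,0],
  hand=[1,1,1,1],
)

```text
time_s: 5.17
position: [0.5294, 0.0583, 0.0726]
tool_rot: [-3.141, -0.001, 3.14]
wrist_force: [-0.2, -0.2, -0.2]
width: -0.001
```

Request:
servo_tool(
  delta_pos=[
    [0,0,0.002],
    [0,0,0],
  ],
  yaw=[0,0],
  hand=[1,1],
)

```text
time_s: 5.33
position: [0.5291, 0.0585, 0.0708]
tool_rot: [-3.141, -0.001, 3.14]
wrist_force: [-1.2, -0.2, 1.2]
width: 0.003
```

```bash
python3 look.py b
```

```text
5.3333 [0.5291 0.0585 0.0708] [-1.19 -0.17  1.24] [-5.000e-02 -4.031e+01  1.400e-01 -1.139e+01 -1.000e-02 -2.200e-01
  0.000e+00]
```

View pics/side_b.png

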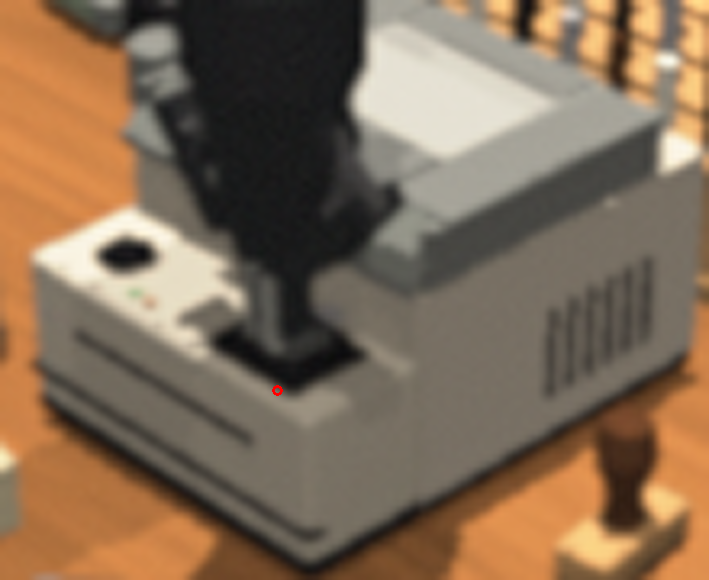

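Contact has started: the force is rising and the tips are on the pad at (285, 345). I keep pressing.

Request:
servo_tool(
  delta_pos=[
    [0,0,0.002],
    [0,0,0],
  ],
  yaw=[0,0],
  hand=[1,1],
)

```text
time_s: 5.55
position: [0.5288, 0.0586, 0.0686]
tool_rot: [-3.142, -0.001, 3.14]
wrist_force: [0.1, -0.1, 1.2]
width: 0.001
```

Request:
servo_tool(
  delta_pos=[
    [0,0,0.002],
    [0,0,0],
  ],
  yaw=[0,0],
  hand=[1,1],
)

```text
time_s: 5.72
position: [0.5284, 0.0586, 0.0666]
tool_rot: [-3.141, -0.002, 3.14]
wrist_force: [-3.6, 0.0, 5.4]
width: 0.001
```

Request:
servo_tool(
  delta_pos=[
    [0,0,0.002],
    [0,0,0],
  ],
  yaw=[0,0],
  hand=[1,1],
)

```text
time_s: 5.88
position: [0.5277, 0.0586, 0.065]
tool_rot: [-3.141, -0.004, 3.14]
wrist_force: [-6.4, 0.2, 8.3]
width: 0.0
```

```bash
python3 look.py c
```

```text
5.8833 [0.5277 0.0586 0.065 ] [-6.4   0.16  8.27] [  0.3  -36.73   0.55 -12.35   0.16  -1.67   0.  ]
```

View pics/side_c.png

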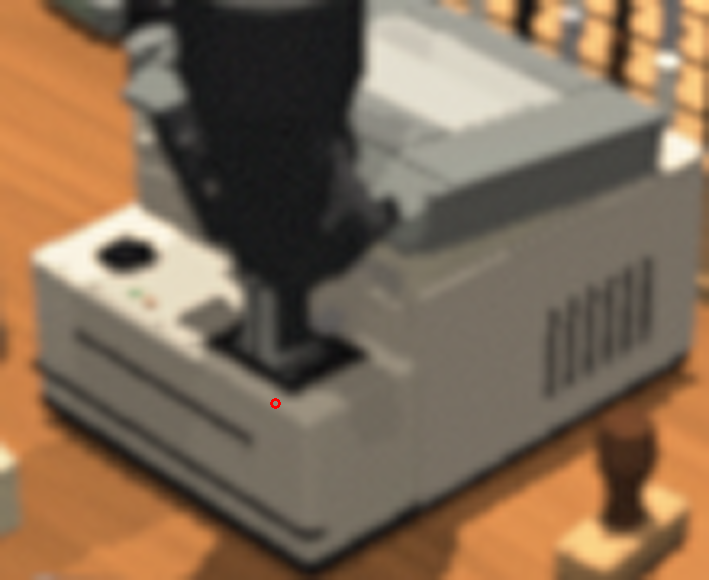

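The cover popped up: its front edge has risen and a gap shows at (400, 260). I back off to the front and up.

Request:
servo_tool(
  delta_pos=[
    [0.003,0,-0.006],
    [0.006,0,-0.008],
    [0.01,0,-0.01],
    [0.015,0,-0.01],
    [0.015,0,-0.01],
    [0,0,0],
  ],
  yaw=[0,0,0,0,0,0],
  hand=[1,1,1,1,1,1],
)

```text
time_s: 6.43
position: [0.4789, 0.0587, 0.1107]
tool_rot: [3.141, 0.001, 3.141]
wrist_force: [-0.3, -1.0, -0.0]
width: -0.0
```

```bash
python3 look.py d 235 160 130 110
python3 - <<'E'
import pickle
from h import *
p=pickle.load(open('side_d.pkl','rb')); q=pickle.load(open('side0.pkl','rb'))
W=cloud(p)
T=np.array([.6285,.1065,0]); 
im=p["color"][:,:,::-1].copy(); s=6;x0,y0=235,160
z=cv2.resize(im[y0:y0+97,x0:x0+130],None,fx=s,fy=s,interpolation=cv2.INTER_CUBIC)
for th in(0.,.14):
  for r,y,h in((157,22,-6),(157,-22,-6),(147,-89,-14),(147,89,-14)):
    # h rel hinge
    x=-r;zz=h; X=80+ x*np.cos(th)+zz*np.sin(th); Z=126- x*np.sin(th)+zz*np.cos(th)
    u=proj(p,T+np.array([X,y,Z])/1000)[0]; cv2.circle(z,tuple(((u-[x0,y0]+.5)*s).astype(int)),4,(0,255,0) if th else (0,0,255),1)
cv2.imwrite('pics/side_d2.png',z)
E
```

```text
6.4333 [0.4789 0.0587 0.1107] [-0.28 -0.97 -0.  ] [ 2.000e-02 -3.631e+01  1.900e-01 -1.151e+01  0.000e+00  5.000e-02
 -3.000e-02]
```

View pics/side_d2.png

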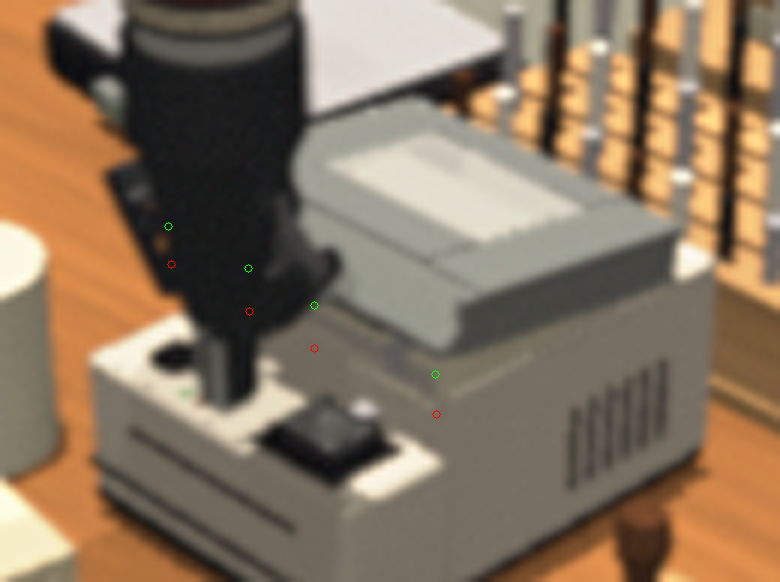

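Run:
```python
import pickle
from h import *
p=pickle.load(open('side_d.pkl','rb')); W=cloud(p)
P=np.array([.4789,.0587,.1107])
for dz in(0,.01,.02,.025,.03):print(dz,proj(p,P+[0,0,dz]))
for v in range(212,234,2): print(v,[tuple((W[v,u]*1000).round().astype(int).tolist()) for u in range(267,279,2)])
# popped lip from the cloud near right front corner
for v in range(205,224,2): print(v,[tuple((W[v,u]*1000).round().astype(int).tolist()) for u in range(292,312,4)])
```

```text
0 [[272.69261377 234.9262967 ]]
0.01 [[272.54586883 231.65885805]]
0.02 [[272.39820653 228.36286956]]
0.025 [[272.32403043 226.70408006]]
0.03 [[272.24962389 225.03804601]]
212 [(469, 64, 181), (466, 54, 186), (466, 46, 190), (475, 48, 185), (467, 31, 196), (467, 25, 199)]
214 [(467, 63, 176), (466, 54, 181), (465, 45, 185), (469, 42, 185), (467, 32, 190), (468, 25, 193)]
216 [(468, 64, 170), (468, 56, 173), (468, 48, 177), (471, 45, 177), (467, 32, 184), (467, 24, 188)]
218 [(470, 67, 161), (468, 57, 167), (472, 53, 167), (472, 46, 170), (483, 51, 163), (484, 45, 166)]
220 [(468, 65, 158), (467, 56, 162), (471, 54, 161), (471, 45, 165), (478, 46, 162), (485, 47, 158)]
222 [(471, 70, 148), (468, 57, 155), (470, 52, 157), (473, 48, 157), (478, 47, 155), (483, 44, 155)]
224 [(525, 137, 87), (467, 57, 150), (468, 50, 152), (471, 46, 153), (477, 46, 151), (486, 49, 145)]
226 [(517, 128, 89), (466, 55, 145), (468, 50, 147), (471, 47, 147), (477, 45, 145), (539, 112, 86)]
228 [(511, 121, 88), (516, 118, 88), (471, 54, 138), (476, 52, 136), (529, 108, 86), (532, 104, 86)]
230 [(508, 118, 85
[... 322 characters left out ...]
, 51, 154), (585, 39, 158)]
209 [(566, 80, 143), (564, 62, 151), (571, 54, 152), (576, 45, 153), (582, 36, 155)]
211 [(564, 78, 138), (567, 66, 142), (570, 53, 146), (574, 42, 150), (578, 32, 152)]
213 [(615, 135, 85), (564, 62, 139), (565, 48, 144), (568, 36, 148), (575, 28, 149)]
215 [(595, 113, 97), (612, 115, 88), (565, 48, 138), (566, 34, 144), (571, 25, 146)]
217 [(586, 103, 98), (591, 93, 101), (576, 60, 122), (562, 30, 142), (566, 19, 145)]
219 [(567, 82, 110), (587, 88, 99), (574, 58, 118), (614, 84, 89), (563, 16, 141)]
221 [(563, 78, 107), (566, 65, 112), (574, 58, 112), (599, 69, 95), (616, 71, 87)]
223 [(567, 82, 97), (562, 61, 109), (568, 52, 110), (589, 58, 99), (614, 68, 83)]
```

Cover popped. The lip underside measures z≈0.138, and the real fingertips are about 22 mm above the reported TCP. Next I line up in front of the tab at y 0.1065.

Request:
servo_tool(
  delta_pos=[
    [0,0.016,0.004],
    [0,0.016,0.004],
    [0,0.016,0.003],
    [-0.016,0,0],
    [-0.016,0,0],
    [-0.014,0,0],
    [0,0,0],
  ],
  yaw=[0,0,0,0,0,0,0],
  hand=[1,1,1,1,1,1,1],
)

```text
time_s: 7.07
position: [0.5311, 0.1065, 0.0977]
tool_rot: [3.141, 0.005, 3.139]
wrist_force: [-0.1, -0.7, 0.7]
width: -0.003
```

```bash
python3 look.py e 235 160 130 97
```

```text
7.0667 [0.5311 0.1065 0.0977] [-0.08 -0.7   0.71] [-4.000e-01 -4.001e+01 -4.000e-02 -1.211e+01 -2.000e-02  1.100e-01
  4.000e-02]
```

View pics/side_e.png

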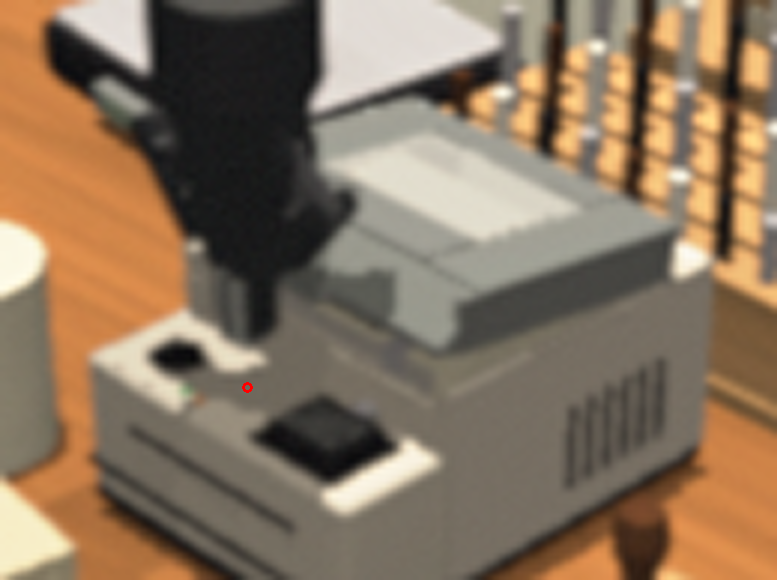

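The fingertips at (250, 338) stand just in front of the tab, whose right end shows at (310, 285). I advance to contact.

Request:
servo_tool(
  delta_pos=[
    [-0.004,0,0],
    [-0.002,0,0],
    [0,0,0],
  ],
  yaw=[0,0,0],
  hand=[1,1,1],
)

```text
time_s: 7.37
position: [0.5326, 0.1065, 0.0978]
tool_rot: [-3.142, -0.0, 3.14]
wrist_force: [-1.1, 1.0, 0.1]
width: -0.002
```

Request:
servo_tool(
  delta_pos=[
    [-0.002,0,0],
    [0,0,0],
  ],
  yaw=[0,0],
  hand=[1,1],
)

```text
time_s: 7.53
position: [0.5347, 0.1066, 0.098]
tool_rot: [3.142, 0.0, 3.14]
wrist_force: [0.0, 0.3, 0.7]
width: -0.001
```

Request:
servo_tool(
  delta_pos=[
    [-0.002,0,0],
    [0,0,0],
  ],
  yaw=[0,0],
  hand=[1,1],
)

```text
time_s: 7.7
position: [0.5369, 0.1065, 0.098]
tool_rot: [3.142, 0.0, 3.14]
wrist_force: [0.4, 0.0, 0.5]
width: 0.002
```

Request:
servo_tool(
  delta_pos=[
    [-0.002,0,0],
    [0,0,0],
  ],
  yaw=[0,0],
  hand=[1,1],
)

```text
time_s: 7.87
position: [0.539, 0.1065, 0.098]
tool_rot: [3.142, 0.001, 3.14]
wrist_force: [0.7, 0.4, -0.6]
width: 0.003
```

Request:
servo_tool(
  delta_pos=[
    [-0.002,0,0],
    [0,0,0],
  ],
  yaw=[0,0],
  hand=[1,1],
)

```text
time_s: 8.03
position: [0.5408, 0.1065, 0.0979]
tool_rot: [-3.142, -0.0, 3.14]
wrist_force: [0.5, 0.6, -0.4]
width: -0.005
```

```bash
python3 look.py f 255 180 80 60
```

```text
8.0333 [0.5408 0.1065 0.0979] [ 0.48  0.64 -0.38] [ 5.000e-02 -4.142e+01  2.700e-01 -1.267e+01  2.000e-02 -3.000e-02
  0.000e+00]
```

View pics/side_f.png

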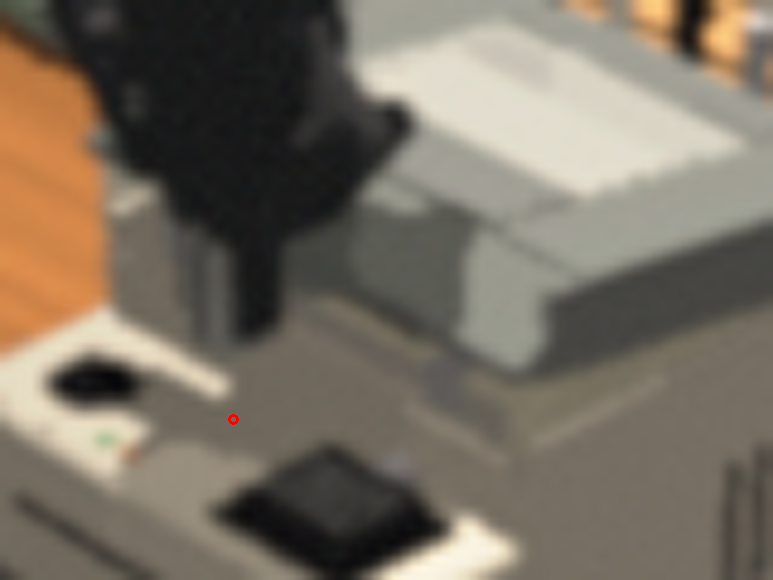

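Request:
servo_tool(
  delta_pos=[
    [-0.002,0,0],
    [0,0,0],
  ],
  yaw=[0,0],
  hand=[1,1],
)

```text
time_s: 8.25
position: [0.5409, 0.1065, 0.0975]
tool_rot: [-3.141, -0.004, 3.14]
wrist_force: [-3.6, -0.3, 0.7]
width: 0.002
```

Request:
servo_tool(
  delta_pos=[
    [-0.002,0,0],
    [0,0,0],
  ],
  yaw=[0,0],
  hand=[1,1],
)

```text
time_s: 8.42
position: [0.5407, 0.1065, 0.0969]
tool_rot: [-3.141, -0.009, 3.141]
wrist_force: [-5.2, 0.7, 1.7]
width: -0.004
```

Request:
servo_tool(
  delta_pos=[
    [-0.001,0,0],
    [0,0,0],
  ],
  yaw=[0,0],
  hand=[1,1],
)

```text
time_s: 8.58
position: [0.5407, 0.1064, 0.0966]
tool_rot: [-3.14, -0.011, 3.141]
wrist_force: [-7.4, 0.5, 2.1]
width: 0.001
```

Contact at x 0.541, as predicted, with about 7 N. Now I lift along the arc.

Request:
servo_tool(
  delta_pos=[
    [0,0,-0.003],
    [-0.0005,0,-0.003],
    [-0.0005,0,-0.003],
  ],
  yaw=[0,0,0],
  hand=[1,1,1],
)

```text
time_s: 8.83
position: [0.5418, 0.1064, 0.1055]
tool_rot: [-3.14, -0.011, 3.141]
wrist_force: [-6.9, -0.4, 0.7]
width: 0.003
```

```bash
python3 look.py g 255 170 80 60
```

```text
8.8333 [0.5418 0.1064 0.1055] [-6.86 -0.4   0.75] [ 8.900e-01 -4.205e+01  1.130e+00 -1.660e+01  3.900e-01 -1.960e+00
 -1.000e-02]
```

View pics/side_g.png

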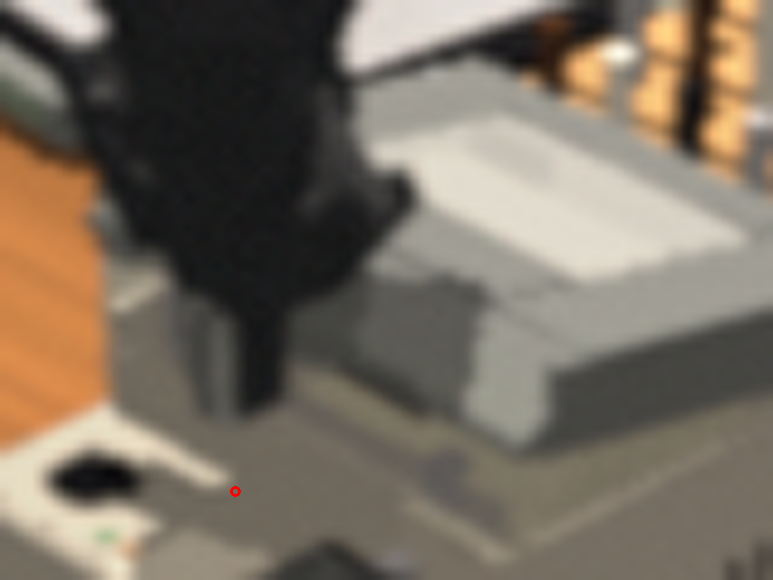

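The cover rises with the fingers: its right front corner went from about row 218.7 to 216.4. I continue along the arc.

Request:
servo_tool(
  delta_pos=[
    [-0.0007,0,-0.004],
    [-0.0008,0,-0.004],
    [-0.001,0,-0.004],
    [-0.0011,0,-0.004],
    [-0.0012,0,-0.004],
  ],
  yaw=[0,0,0,0,0],
  hand=[1,1,1,1,1],
)

```text
time_s: 9.3
position: [0.5462, 0.1065, 0.1256]
tool_rot: [-3.14, -0.011, 3.141]
wrist_force: [-8.2, -0.1, 2.1]
width: 0.001
```

```bash
python3 look.py i 255 160 80 60
```

```text
9.3 [0.5462 0.1065 0.1256] [-8.25 -0.14  2.14] [ 9.400e-01 -4.114e+01  1.180e+00 -1.743e+01  4.400e-01 -2.270e+00
 -1.000e-02]
```

View pics/side_i.png

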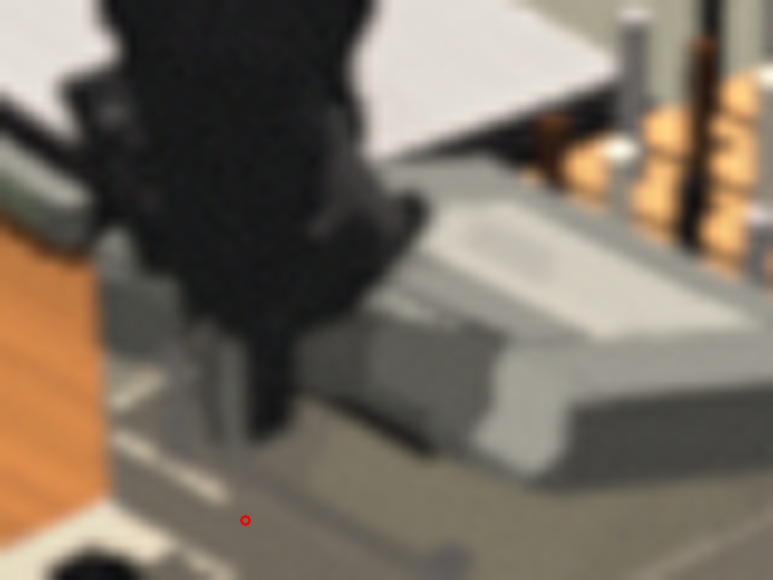

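It is sticking and rising cleanly (corner now at about row 210). Continuing.

Request:
servo_tool(
  delta_pos=[
    [-0.0012,0,-0.0041],
    [-0.0014,0,-0.0041],
    [-0.0016,0,-0.0041],
    [-0.0017,0,-0.0041],
    [-0.0018,0,-0.0041],
    [-0.002,0,-0.0041],
    [-0.0021,0,-0.0041],
  ],
  yaw=[0,0,0,0,0,0,0],
  hand=[1,1,1,1,1,1,1],
)

```text
time_s: 9.93
position: [0.558, 0.1065, 0.1547]
tool_rot: [-3.14, -0.012, 3.141]
wrist_force: [-8.3, -0.2, 3.9]
width: 0.002
```

```bash
python3 look.py j 255 145 90 68
```

```text
9.9333 [0.558  0.1065 0.1547] [-8.34 -0.19  3.85] [ 9.400e-01 -3.980e+01  1.170e+00 -1.818e+01  4.800e-01 -2.620e+00
 -1.000e-02]
```

View pics/side_j.png

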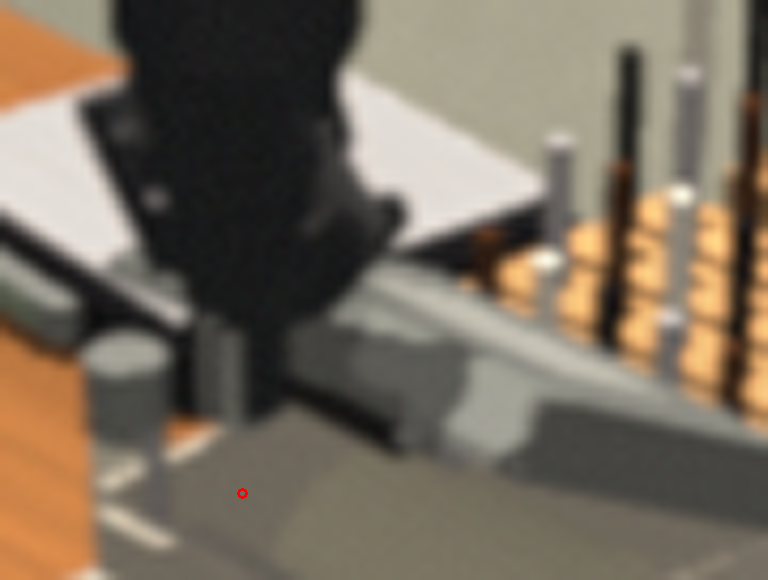

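Request:
servo_tool(
  delta_pos=[
    [-0.002,0,-0.005],
    [-0.0025,0,-0.005],
    [-0.0028,0,-0.005],
    [-0.003,0,-0.005],
    [-0.0033,0,-0.005],
    [-0.0034,0,-0.005],
    [-0.0036,0,-0.005],
  ],
  yaw=[0,0,0,0,0,0,0],
  hand=[1,1,1,1,1,1,1],
)

```text
time_s: 10.57
position: [0.5843, 0.1067, 0.1911]
tool_rot: [3.141, 0.001, 3.14]
wrist_force: [-1.6, 1.5, 0.3]
width: 0.002
```

```bash
python3 look.py k 255 130 100 76
```

```text
10.5667 [0.5843 0.1067 0.1911] [-1.61  1.46  0.31] [ 3.900e-01 -4.219e+01  6.200e-01 -1.625e+01  2.000e-01 -5.300e-01
 -2.000e-02]
```

View pics/side_k.png

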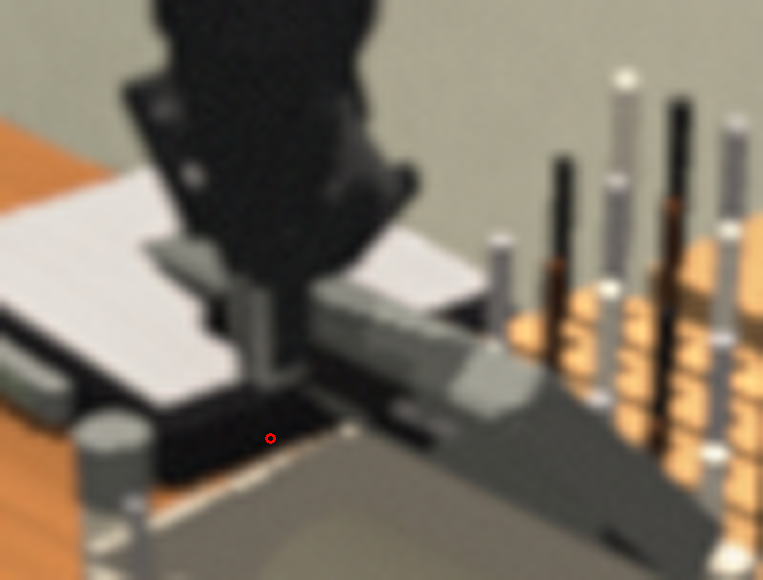

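Cover at about 0.77 rad. The edge is about 20 mm above the tips and the force is light. The push is now mostly rearward.

Request:
servo_tool(
  delta_pos=[
    [-0.0048,0,-0.0042],
    [-0.0048,0,-0.0042],
    [-0.0049,0,-0.004],
    [-0.005,0,-0.0038],
    [-0.0051,0,-0.0036],
    [-0.0052,0,-0.0034],
    [-0.0053,0,-0.0032],
  ],
  yaw=[0,0,0,0,0,0,0],
  hand=[1,1,1,1,1,1,1],
)

```text
time_s: 11.2
position: [0.6199, 0.1064, 0.2173]
tool_rot: [-3.142, 0.001, 3.14]
wrist_force: [-0.3, 0.7, -0.5]
width: 0.002
```

```bash
python3 look.py l 255 120 110 82
```

```text
11.2 [0.6199 0.1064 0.2173] [-0.27  0.66 -0.52] [ 3.100e-01 -4.511e+01  5.800e-01 -1.693e+01  1.600e-01 -2.600e-01
 -2.000e-02]
```

View pics/side_l.png

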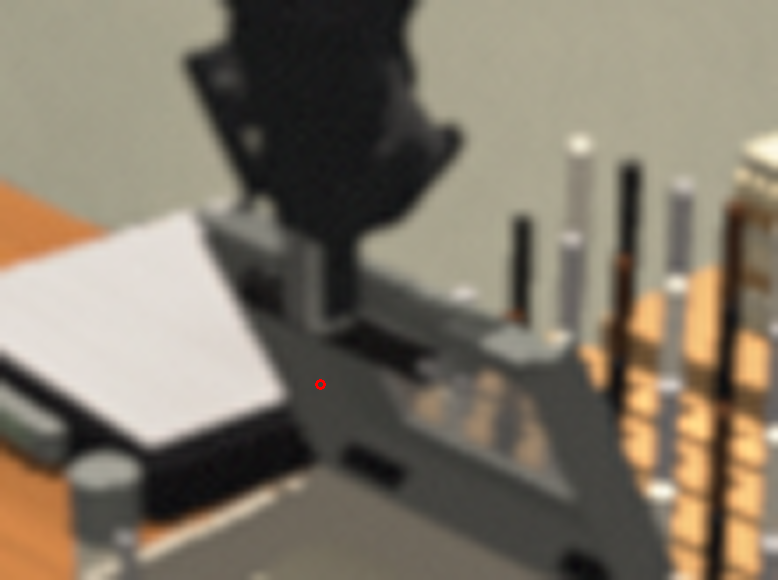

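Cover at about 1.06 rad. Next I push back and rise a little more, so that the tips stay clear of the roller.

Request:
servo_tool(
  delta_pos=[
    [-0.0055,0,-0.0045],
    [-0.0055,0,-0.0045],
    [-0.0055,0,-0.004],
    [-0.006,0,-0.004],
    [-0.006,0,-0.003],
    [-0.006,0,-0.003],
    [-0.006,0,-0.002],
    [-0.006,0,-0.002],
    [-0.006,0,-0.001],
    [-0.006,0,0],
  ],
  yaw=[0,0,0,0,0,0,0,0,0,0],
  hand=[1,1,1,1,1,1,1,1,1,1],
)

```text
time_s: 12.08
position: [0.6782, 0.1063, 0.2453]
tool_rot: [3.142, 0.001, 3.14]
wrist_force: [-0.1, 0.0, 0.2]
width: -0.001
```

```bash
python3 look.py m 255 100 120 89
```

```text
12.0833 [0.6782 0.1063 0.2453] [-0.14  0.03  0.22] [-5.000e-02 -4.980e+01  3.600e-01 -1.785e+01  2.000e-02 -7.000e-02
 -1.000e-02]
```

View pics/side_m.png

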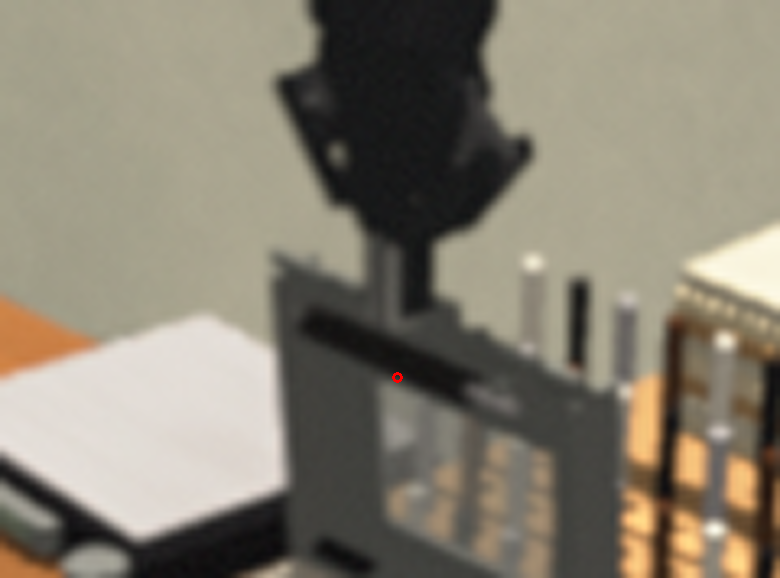

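Nearly upright, with the tips on the tab just above the roller. I push over the balance point at the same height.

Request:
servo_tool(
  delta_pos=[
    [-0.006,0,0],
    [-0.006,0,0],
    [-0.006,0,0],
    [-0.006,0,0],
    [-0.006,0,0],
    [-0.006,0,0],
    [0,0,0],
    [0,0,0],
  ],
  yaw=[0,0,0,0,0,0,0,0],
  hand=[1,1,1,1,1,1,1,1],
)

```text
time_s: 12.8
position: [0.7136, 0.1062, 0.2446]
tool_rot: [-3.141, -0.001, 3.14]
wrist_force: [0.2, -0.3, -0.2]
width: -0.001
```

```bash
python3 look.py n 245 100 140 104
```

```text
12.8 [0.7136 0.1062 0.2446] [ 0.2  -0.26 -0.2 ] [ 8.000e-02 -5.222e+01  4.600e-01 -1.871e+01  2.000e-02 -2.000e-02
  0.000e+00]
```

View pics/side_n.png

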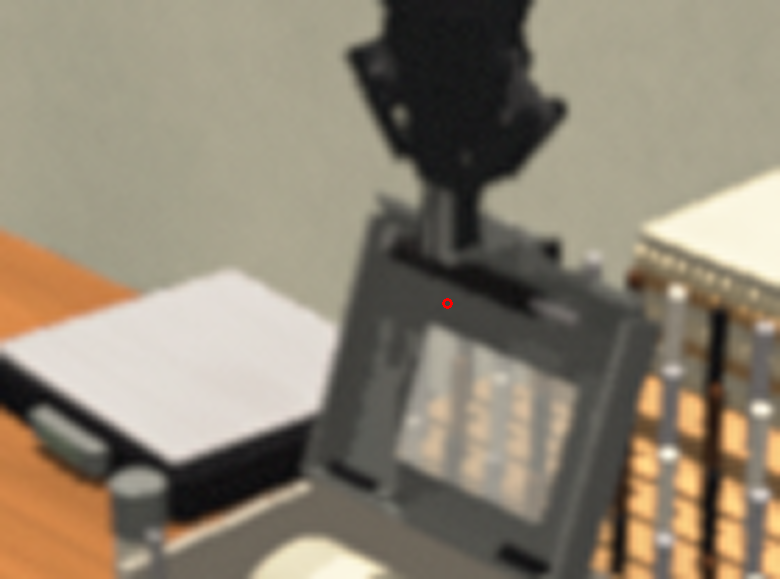

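The cover leans back past upright with no force on the fingers. I withdraw to the front and up, then check.

Request:
servo_tool(
  delta_pos=[
    [0.008,0,-0.002],
    [0.015,0,-0.01],
    [0.02,0,-0.015],
    [0.025,0,-0.02],
    [0.025,0,-0.02],
    [0.025,0,-0.01],
    [0.025,0,0],
    [0.025,0,0],
    [0,0,0],
    [0,0,0],
  ],
  yaw=[0,0,0,0,0,0,0,0,0,0],
  hand=[1,1,1,1,1,1,1,1,1,1],
)

```text
time_s: 13.68
position: [0.5444, 0.1067, 0.3231]
tool_rot: [3.141, 0.001, 3.141]
wrist_force: [1.4, 1.1, -0.0]
width: -0.004
```

```bash
python3 look.py o 190 90 220 190
python3 - <<'E'
import pickle
from h import *
from rig import env,viewer
p=pickle.load(open('side_o.pkl','rb')); q=pickle.load(open('side0.pkl','rb')); W=cloud(p)
S=W.reshape(-1,3); m=(S[:,2]>.16)&(S[:,2]<.275)&(S[:,0]>.66)&(S[:,0]<.82)&(abs(S[:,1]-.1065)<.085)
S=S[m]; 
for a in np.arange(.16,.28,.02):
    k=(S[:,2]>=a)&(S[:,2]<a+.02); print(round(a+.01,2),k.sum(),np.percentile(S[k,0],[10,25,50,75]).round(3) if k.sum()>5 else '')
t=viewer.capture("top"); cv2.imwrite('pics/top_o.png',t["color"][:,:,::-1])
for n in("spare_roll","glue_stick","stamp","stapler","note_block","release_key"): 
    print(n,[(d["bbox"],round(d["confidence"],2)) for d in viewer.search_frame(n,t)[:1]])
W=cloud(t); S=W[225:262,225:312].reshape(-1,3); k=(S[:,2]>.08)&(S[:,2]<.092); print(cv2.minAreaRect((S[k,:2]*1000).astype(np.float32)), np.nanmin(S[k,0]))
E
```

```text
13.6833 [0.5444 0.1067 0.3231] [ 1.37  1.11 -0.01] [-2.500e-01 -3.793e+01 -3.000e-02 -1.776e+01 -3.000e-02  1.200e-01
 -1.000e-02]
0.17 319 [0.738 0.74  0.743 0.745]
0.19 321 [0.745 0.748 0.75  0.752]
0.21 319 [0.752 0.754 0.757 0.759]
0.23 137 [0.754 0.759 0.761 0.763]
0.25 385 [0.733 0.736 0.745 0.755]
0.27 144 [0.75  0.752 0.754 0.756]
0.29 0 
spare_roll []
glue_stick []
stamp [([328.7, 205.6, 344.7, 231.0], 0.52)]
stapler [([288.6, 266.2, 341.1, 311.3], 0.82)]
note_block []
release_key [([276.3, 219.9, 294.4, 251.7], 0.73)]
((538.8753662109375, 78.58809661865234), (65.36522674560547, 119.37811279296875), 0.9620561003684998) 0.5069917400464999
```

View pics/side_o.png

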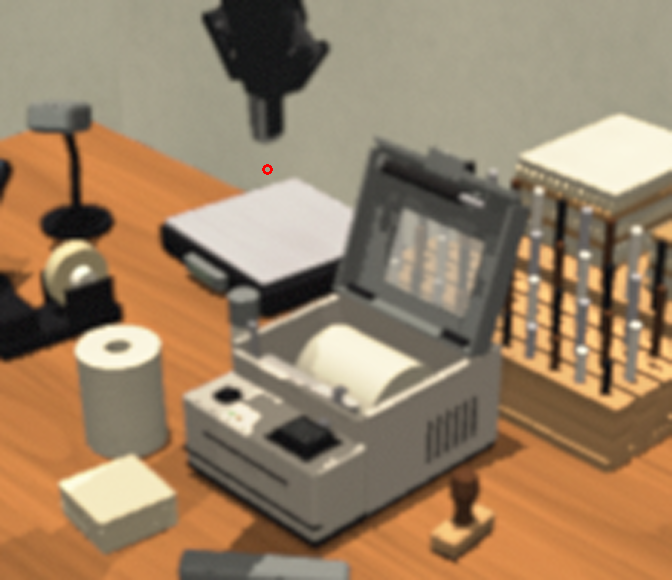

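View pics/top_o.png

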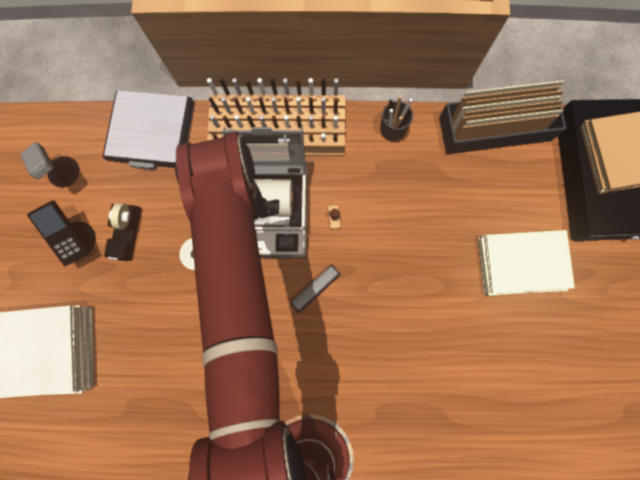

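The slope of the open cover (0.014 m over 0.04 m of height) gives an angle of about 1.91 rad, so it lies on its stop. The printer's front is still at x≈0.507, and the stamp and stapler are where they were. The arm is clear, so I hand in.

```bash
python3 -c "
from rig import env
print(env.hand_in())"
```

```text
the job is handed in; nothing more can be done
None
```

I opened the label printer's cover and handed the job in; the hand-in reports no verdict.

**What I did:** With the shut fingers I pressed the release key until the cover popped up. Then I set the fingertips against the tab's front edge and lifted and pushed the cover along its arc, past its balance point. It fell back onto its stop, and I withdrew the arm to the front and up. The tool only points down, so the fingers lifted the tab by its front edge rather than from fully underneath. The wrist force reached about 10 N while pressing the key and about 9 N while lifting the cover.

**Last checks (at about 13.7 s):**
- **Cover:** the depth image puts it at about 1.91 rad, on its stop, with nothing touching it.
- **Printer:** its front face is at x≈0.507, the same as at the start.
- **Key and button:** both looked up in the side picture, and the fingers never went near the feed button.
- **Bystanders:** the stamp and stapler are where they were. The spare roll, glue stick and note block look upright and in place in the last side picture. The arm hid them from the top camera, so I could not measure them. The tape dispenser and notebooks I judged only by eye in the last pictures.

**Disagreement:** the reported TCP height was about 20–25 mm lower than the fingertips seen in the pictures. I relied on the pictures and the contact force for the heights.

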